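# Seat the support plate of a vacuum manifold on its pins and clip it down

## Task

The perforated metal plate of the vacuum manifold on the worktop is riding up on the two locating pins. Nudge it with the fingertips until both of its holes drop over the pins and it lies flat on the manifold, then push the swing clip round over the edge of the plate as far as it goes. Only push, gently: do not grip or lift the plate, and leave the other things on the worktop where they are.

Things in the scene. Friction and masses are not known exactly. Their poses are not given: they have to be found in the camera images.
- manifold: Grey box-shaped vacuum manifold, fixed. Origin: on the worktop below the middle of the plate's place; x points away from the robot, y left, z up. The body spans x -52..63, y -112..67 mm; its flat deck is 36 mm above the worktop. A brass hose barb juts out 22 mm at the right end (x 25, z 21). The plate belongs on the deck with its frame as the manifold's, 36 mm higher.
- rail (a point): Middle of the front face, at deck height, of the aluminium guide rail along the rear of the deck: at x = 57.5 mm in the manifold's frame, y -62 to 58, 11 mm high. A plate pushed back against it is 1.5 mm behind its seated place and straight; the holes still find the pins.
- plate: Loose pale metal plate, 96 openings, 112 (x) x 140 (y) x 6 (z) mm, 0.13-0.22 kg; origin: centre of its underside. At first 14-27 mm too far left, 1-6 mm too far forward, up to 0.05 rad turned, tilted 6 degrees: it rides on both pins and on the deck's left edge; its left edge hangs up to 3 mm below the deck. It slides easily. Seated, its front edge overhangs the manifold by 4 mm, its left edge by 3 mm.
- hole_round (a point): Centre, on the underside, of the plate's round hole, 9.5 mm across, chamfered, through; at (-46, -10) mm in the plate's frame. It belongs over the front pin. With both holes over the pins the plate falls 8 mm and lies flat; the pins then keep it within 2 mm.
- hole_slot (a point): Centre, on the underside, of the plate's slot, 13 mm along x by 9.5 mm along y, through; at (46, -10) mm in the plate's frame. It belongs over the rear pin.
- pin_front (a point): Top of the front locating pin: fixed steel pin, 6 mm thick, round top, standing 8 mm above the deck, at (-46, -10) mm in the manifold's frame.
- pin_rear (a point): Top of the rear locating pin, the same kind, at (46, -10) mm in the manifold's frame.
- clip (a joint): Swing clip: steel bar, 12 mm wide, 4 mm thick, on an upright pivot at the right of the deck. 0 rad: points to the front (manifold -x), clear of the plate; grows clockwise seen from above; 1.571: hard stop, points left (+y) over the plate's right edge. Starts at 0-0.3, light friction (1 N at the knob), stays put. It runs 8 mm above the deck: 2 mm over a seated plate, blocked by a raised one.
- clip_knob (a point): Centre of the upright black knob, 13 mm thick, at the free end of the clip, 40 mm from the pivot axis; the knob stands from 12 to 31 mm above the deck, this point is 23 mm above it.
- clip_pivot (a point): Point on the pivot axis of the clip, 10 mm above the deck, at (22, -87) mm in the manifold's frame.
- filter_plate: Bystander: clear 96-well plate, 86 x 128 x 16 mm, to the right of the manifold; origin at its underside.
- bench_timer: Bystander: white bench timer, 66 x 66 x 23 mm; origin at its underside.
- pen: Bystander: black marker pen, 135 mm long along its y, 15 mm thick; origin at its underside.
- pipette: Bystander: lying pipette, 257 mm long along its x; origin at its underside.
- trough: Bystander: white reagent trough, 143 x 68 x 26 mm; origin at its underside.
- tape_green: Bystander: roll of tape lying flat, 73 mm across, 19 mm high; origin at its underside.

How it is judged (in metres and radians):
On the way, in this order (a step that is already met when the one before it is completed fails the run):
1. both holes of the plate are over their pins and it lies flat on the deck (z of each of hole_round, hole_slot, plate in the frame of manifold below 0.0385 m and angle between plate's own z axis and vertical below 0.03 rad and horizontal distance between hole_round and pin_front below 0.0035 m and horizontal distance between hole_slot and pin_rear below 0.005 m), for 0.3 s.
2. the clip is swung over the edge of the seated plate, to its stop (all of step 1 and value of joint clip above 1.4 rad), for 0.2 s.
At the end, for the whole second after the job is handed in: The plate lies flat on the deck (underside within 2.5 mm of it, tilt below 0.03 rad) with the round hole within 3.5 mm and the slot within 5 mm of its pin, at rest, and the clip stands at 1.4 rad or more (all of step 2 and linear speed of plate below 0.01 m/s and not (velocity of joint clip above 0.05 rad/s)); the robot touches nothing.
It fails at once if the plate is lifted more than 18 mm above the deck (at its middle or at a hole) or tipped past 0.25 rad (z of any of hole_round, hole_slot, plate in the frame of manifold above 0.054 m or angle between plate's own z axis and vertical above 0.25 rad).
It fails at once if the plate is pushed off the manifold (z of plate in the frame of manifold below 0.025 m).
It fails at once if the fingers bear on the plate or on the clip with more than 40 N (contact force between the fingers and plate above 40 N or contact force between the fingers and clip above 40 N).
It fails at once if one of the other things on the worktop is moved more than 20 mm (distance of any of filter_plate, bench_timer, pen, pipette, trough, tape_green from where it was at the start of the episode above 0.02 m).
It also fails if it takes over 61 s, if anything falls off the work surface, if the arm or the gripper's body presses on something with over 40 N, if the wrist force passes 120 N, or if a joint passes its speed limit or range.

## Robot

A 6-joint arm with a two-finger parallel gripper is mounted at the origin on a cart in front of the work surface, level with it; the furniture and walls round the work are solid. World frame = base frame: x ahead of the robot, y to its left, z up, the work surface at z = 0. Lengths are in m, angles in degrees, forces in N, time in s.
With the tool pointing down it reaches from about 0.4 to 0.825 m from the base axis. Payload 7 kg.
Tool frame: the origin (TCP) lies between the finger pads; the fingertips stand 22 mm ahead of it and the grasp point (between the pads) lies 3 mm ahead of it; z points along the fingers, y is the line along which they close (so a half turn about z gives the same grasp; the last joint's range is limited). The gripper opens to 88 mm and grips with 3 to 60 N. Pads are 19 mm wide; open, the fingers measure 130 mm over their backs; the gripper's body (78 mm by 193 mm) begins 47 mm behind the grasp point.
Start: joints at [84.001, 20.546, 0.682, 0, -70.136, -16.507], TCP at [0.258, 0.624, 0.249] pointing down, gripper open.
Joint ranges: [-176.03, 176.03], [-82.01, 121.73], [-58.28, 71.71], [-173.87, 95.51], [-174.79, -0.11], [-173.66, 173.66]. Speed limits (degrees/s): [136.94, 136.94, 172.46, 180, 180, 180].

## Interface

Orientations are given as [roll, pitch, yaw] about the fixed x, y, z axes, in that order (R = Rz(yaw) Ry(pitch) Rx(roll)).
In Python, from plant import ctrl gives the robot as it stands.
- The arm moves only by the tool apply_moves, never from a script. Its argument "targets" is a list of rows, each an object with "travel": the shift along the tool's x, y, z in mm, a list of three; "roll": the turn about the tool's z in degrees; "jaw": the finger opening in mm, from 0 to 87.6. In form: [{"travel": [tx, ty, tz], "roll": roll, "jaw": jaw}, ...]. A call has 1 to 10 rows; each row shifts and turns the commanded pose from where the row before left it, along the tool's axes as they then stand; what a row does not reach is not made up. A row lasts 1/10 s, in which the tool goes at most 50 mm and 8.59 degrees, less where a joint would pass 70% of its speed; a pose out of reach is approached as far as the arm can. A call with a gripper value outside its range is refused whole. The fingers move at their own pace and stop on an object; the grip force is fixed at half the most. Time passes only in rows, so rows that do not move let the fingers close. It gives the time, the measured TCP pose, the force, the opening and the grip force at its end, in the units of the state.
- ctrl.get_obs(): the state, without advancing time (a new reading comes with each control period).
- ctrl.snapshot(name): name is "scene" or "side" or "wrist"; returns the picture (420x560x3 uint8, red, green, blue); there is no depth.
- ctrl.calibration(name): a dict with "K" (3x3 intrinsics, pixels), "extrinsics" (4x4, takes a point from camera to world coordinates); the wrist camera has in their place "hand_eye" (4x4, takes a point from camera to tool coordinates, whose origin is the TCP and whose axes are the flange's). Camera axes: x right, y down, z forward; pixel columns grow to the right and rows downward; lengths in m; the calibration is good to about 2 mm. The wrist camera is an equidistant fisheye: a pixel r from the principal point sees the ray r / f radians off the axis. A picture is of the moment at which its call begins: read the wrist's pose just before it. calibration takes no time and is no camera call.
- ctrl.close_job(): hands the job in; it is judged then, once.
The state is a dict: "clock": time; "joint_pos": joint angles; "qvel": joint speeds; "tau": joint torques, N m; "tool_pos": TCP position; "orientation": TCP orientation; "force": force on the tool from outside, world axes, zero at the start; "moment": the same for the moment, N m; "opening": finger opening in m; "gripper_force": force on a finger pad.
Only numpy, scipy, OpenCV 4.12 (cv2) and the standard library are available. Lean on these libraries where they do the work, as an engineer would, in place of code of your own. Each camera call takes 0.05 s, during which the arm holds its last target. There are 200 camera calls.

## Working session

There is one attempt and no reset: what is moved stays moved. The work goes in short steps, Python scripts to look and compute and a tool call to move; the robot and the scene stay as the last step left them, time stands still between calls to the robot, and variables do not carry over. Pictures are saved under pics/ and viewed, at most 10 in all, crops included, and the job is handed in when it is done.

Besides the shell and the picture viewer there is one more tool, called after "Emit:" as a command line: name --argument value ..., lists and objects as JSON in quotes. apply_moves: Moves the arm, as the interface text tells. Its arguments: {"type":"object","properties":{"targets":{"type":"array","items":{"type":"object","properties":{"travel":{"type":"array","items":{"type":"number"}},"roll":{"type":"number"},"jaw":{"type":"number"}}}}},"required":["targets"]}

```bash
mkdir -p pics; python3 - <<'E'
from plant import ctrl
import cv2,numpy as np
print(ctrl.get_obs())
for n in("scene","side","wrist"):
    cv2.imwrite(f"pics/{n}0.png",ctrl.snapshot(n)[:,:,::-1]); print(n,ctrl.calibration(n))
E
```

```text
{'clock': 0.0, 'joint_pos': array([ 8.40014561e+01,  2.05909403e+01,  6.33755687e-01, -2.07333385e-02,
       -7.01362230e+01, -1.65064295e+01]), 'qvel': array([-0.0797984 ,  0.03092741,  0.07738796, -0.0707823 , -0.05942673,
       -0.00281684]), 'tau': array([ 6.78605484e-04, -5.82716274e+01,  2.93046534e+01,  6.99741036e+00,
        6.82981830e-03, -1.65499409e-04]), 'tool_pos': array([0.25821512, 0.62316242, 0.24762618]), 'orientation': array([ 1.79904904e+02, -7.85447076e-03, -2.25120277e+01]), 'force': array([-0.12045275, -0.12295084, -0.13212034]), 'moment': array([-0.03343681, -0.052977  , -0.05686357]), 'gripper_force': 0.0, 'opening': 0.08754288409204784}
scene {'K': array([[433.61668715,   0.        , 280.14252937],
       [  0.        , 433.61668715, 215.04499721],
       [  0.        ,   0.        ,   1.        ]]), 'extrinsics': array([[ 0.73984976, -0.4420261 ,  0.50718366, -0.02303951],
       [-0.67249002, -0.50772305,  0.53849278, -0.6274797 ],
       [ 0.01948097, -0.7394797 , -0.67289691,  0.8543529 ],
       [ 0.        ,  0.        ,  0.        ,  1.        ]])}
[... 247 characters left out ...]
  [-0.47056359,  0.33417642, -0.81663702,  1.41303674],
       [-0.02100729, -0.92948878, -0.36825169,  0.68013347],
       [ 0.        ,  0.        ,  0.        ,  1.        ]])}
wrist {'K': array([[325.1922621 ,   0.        , 278.70011879],
       [  0.        , 325.1922621 , 211.12202978],
       [  0.        ,   0.        ,   1.        ]]), 'hand_eye': array([[ 7.72546064e-04, -9.55374539e-01, -2.95396164e-01,
         8.01045758e-02],
       [ 9.99999698e-01,  7.63578890e-04,  1.45709410e-04,
        -7.86669432e-05],
       [ 8.63512150e-05, -2.95396188e-01,  9.55374840e-01,
        -1.35870665e-01],
       [ 0.00000000e+00,  0.00000000e+00,  0.00000000e+00,
         1.00000000e+00]])}
```

View pics/scene0.png

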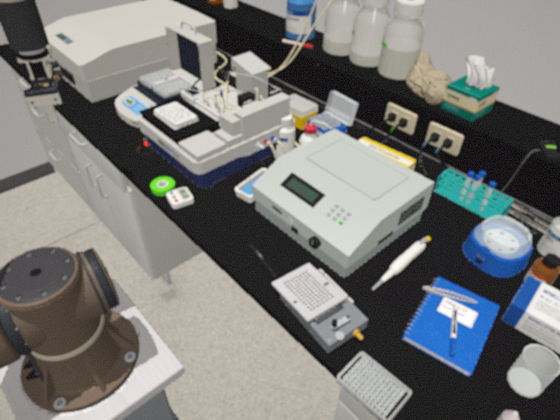

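View pics/side0.png

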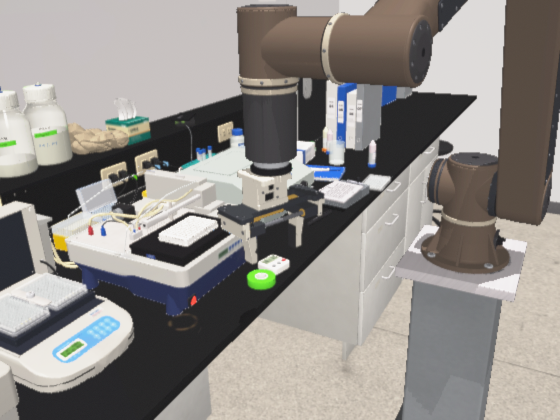

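Scene view: the manifold with its plate is at about (320,305), the clip and knob at its right end near (345,325), the brass barb at (360,335), and the filter plate at (372,385). The side view shows the manifold small, at about (350,190).

```bash
cat > h.py <<'E'
import numpy as np,cv2
from plant import ctrl
def ray(n,p):
    c=ctrl.calibration(n);K=c["K"];T=c["extrinsics"]
    d=T[:3,:3]@np.linalg.inv(K)@np.array([p[0],p[1],1.]);return T[:3,3],d
def onz(n,p,z):
    o,d=ray(n,p);return o+d*(z-o[2])/d[2]
E
python3 - <<'E'
from h import *
a=cv2.imread("pics/scene0.png")[250:400,250:420]
cv2.imwrite("pics/c0.png",cv2.resize(a,None,fx=4.5,fy=4,interpolation=cv2.INTER_CUBIC))
for p,z in(((320,285),.04),((343,322),.05),((325,345),.036),((360,335),.021)):print(p,onz("scene",p,z))
E
```

```text
(320, 285) [ 0.49610453 -0.22075149  0.04      ]
(343, 322) [ 0.45383619 -0.32952979  0.05      ]
(325, 345) [ 0.39071567 -0.3370374   0.036     ]
(360, 335) [ 0.47395011 -0.36600742  0.021     ]
```

View pics/c0.png

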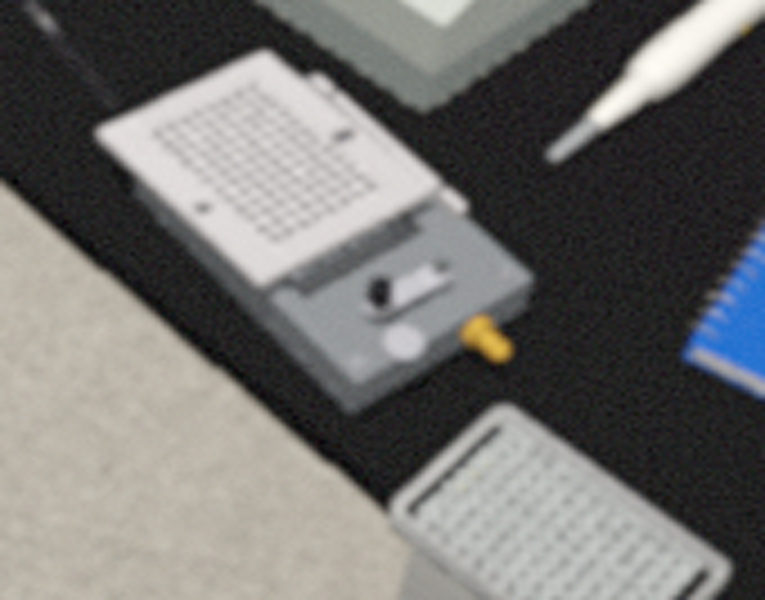

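Crop: plate corners at scene pixels (272,283), (309,262.5), (348,299) and (310,321). The holes are at (295,302) and (327,283.5). The deck's right corners are at (328,346) and (368,321), and the knob is at (334,322).

```bash
python3 - <<'E'
from h import *
f=lambda x,y,z:onz("scene",(250+x/4.5,250+y/4),z)
P={}
for n,x,y,z in(("deckFR",350,385,.036),("deckRR",532,283,.036),("FL",100,132,.039),("RL",265,50,.039),("RR",440,192,.055),("FR",268,283,.055),("hr",203,207,.05),("hs",345,134,.05),("knobtop",380,283,.067),("pivot",440,266,.048),("barb",505,352,.021),("photo_c",425,107,0),("pip_tip",555,158,.005),("filtcorner",505,405,.016),("filtL",393,500,.016),("pen",115,103,.007)):
    P[n]=f(x,y,z);print(n,P[n].round(4))
e=P["deckRR"]-P["deckFR"];yaw=np.arctan2(e[1],e[0]);print("yaw",np.degrees(yaw),np.linalg.norm(e[:2]))
R=np.array([[np.cos(yaw),-np.sin(yaw)],[np.sin(yaw),np.cos(yaw)]])
o=(P["deckRR"]+P["deckFR"])[:2]/2-R@[.0055,-.112];print("origin",o)
for n in P:print(n,((P[n][:2]-o)@R*1000).round(1))
E
```

```text
deckFR [ 0.393 -0.343  0.036]
deckRR [ 0.5067 -0.3595  0.036 ]
FL [ 0.4155 -0.1406  0.039 ]
RL [ 0.5272 -0.1525  0.039 ]
RR [ 0.507 -0.296  0.055]
FR [ 0.3989 -0.2811  0.055 ]
hr [ 0.4128 -0.2217  0.05  ]
hs [ 0.5048 -0.2331  0.05  ]
knobtop [ 0.4324 -0.3216  0.067 ]
pivot [ 0.4736 -0.3263  0.048 ]
barb [ 0.4718 -0.3741  0.021 ]
photo_c [ 0.5875 -0.2236  0.    ]
pip_tip [ 0.6071 -0.3     0.005 ]
filtcorner [ 0.4497 -0.3934  0.016 ]
filtL [ 0.3696 -0.3941  0.016 ]
pen [ 0.4543 -0.1097  0.007 ]
yaw -8.25112762446455 0.11493306718572834
origin [ 0.46045958 -0.23958647]
deckFR [ -52. -112.]
deckRR [  63. -112.]
FL [-58.7  91.5]
RL [53.6 95.7]
RR [ 54.2 -49.1]
FR [-55.  -49.9]
hr [-49.8  10.9]
hs [42.9 12.8]
knobtop [-16.  -85.2]
pivot [ 25.5 -83.9]
barb [  30.5 -131.5]
photo_c [123.4  34.1]
pip_tip [153.8 -38.8]
filtcorner [  11.5 -153.8]
filtL [ -67.7 -166. ]
pen [-24.8 127.6]
```

View pics/wrist0.png

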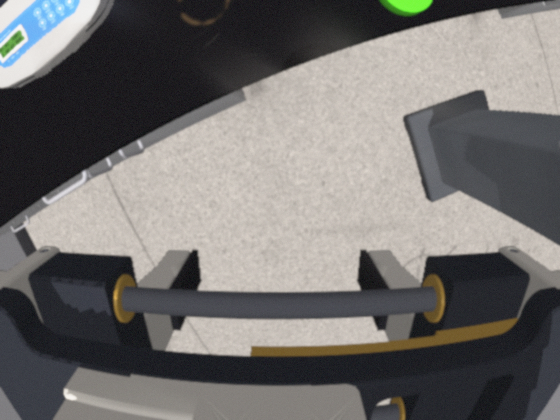

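The wrist picture shows only the floor and the bench edge near the start pose. The manifold frame is at about (0.460, -0.240), yaw -8.3°. The plate sits about 22 mm left and 3.5 mm forward of its place. I'll move over there in two legs.

Emit:
apply_moves --targets '[{"travel": [30,28,0],"roll": 0,"jaw": 87},{"travel": [30,28,0],"roll": 0,"jaw": 60},{"travel": [30,28,0],"roll": 0,"jaw": 40},{"travel": [30,28,0],"roll": 0,"jaw": 40},{"travel": [30,28,0],"roll": 0,"jaw": 40},{"travel": [30,28,0],"roll": 0,"jaw": 40},{"travel": [30,28,0],"roll": 0,"jaw": 40},{"travel": [30,28,0],"roll": 0,"jaw": 40},{"travel": [30,28,0],"roll": -7,"jaw": 40},{"travel": [30,28,0],"roll": -7,"jaw": 40}]'

```text
clock: 1.15
tool_pos: [0.4328, 0.2506, 0.2487]
orientation: [-180.0, 0.0, -8.2]
force: [1.0, 1.2, 0.4]
opening: 0.0405
gripper_force: 0.0
```

Emit:
apply_moves --targets '[{"travel": [3,46,0],"roll": 0,"jaw": 40},{"travel": [3,46,0],"roll": 0,"jaw": 40},{"travel": [3,46,0],"roll": 0,"jaw": 40},{"travel": [3,46,0],"roll": 0,"jaw": 40},{"travel": [3,46,0],"roll": 0,"jaw": 40},{"travel": [3,46,0],"roll": 0,"jaw": 40},{"travel": [3,46,0],"roll": 0,"jaw": 40},{"travel": [3,46,0],"roll": 0,"jaw": 40},{"travel": [3,46,10],"roll": 0,"jaw": 40},{"travel": [0,45,10],"roll": 0,"jaw": 40}]'

```text
clock: 2.15
tool_pos: [0.3913, -0.2074, 0.2287]
orientation: [-180.0, -0.1, -8.5]
force: [1.4, -0.7, 0.8]
opening: 0.0401
gripper_force: 0.0
```

```bash
python3 - <<'E'
from h import *
o=ctrl.get_obs();print(o["tool_pos"],o["orientation"],o["joint_pos"])
np.save("p1.npy",np.r_[o["tool_pos"],o["orientation"]])
cv2.imwrite("pics/w1.png",ctrl.snapshot("wrist")[:,:,::-1])
E
```

```text
[ 0.39128025 -0.20741888  0.22871102] [-1.79989701e+02 -8.88093420e-02 -8.50148757e+00] [-2.26450361e+00 -1.12744491e+00 -2.88315210e+01 -6.66404842e-04
 -6.22065213e+01  8.37633343e+01]
```

View pics/w1.png

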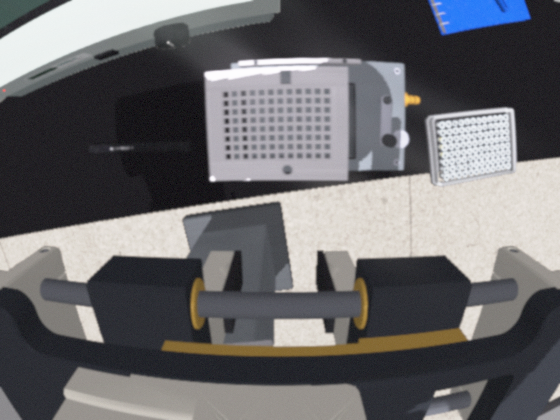

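Wrist view: plate corners at (212,180), (207,73), (350,68) and (350,179). The holes are at (287,170) and (286,77), the knob at (389,140), and the deck's right corners at (404,169) and (404,64).

```bash
cat >> h.py <<'E'
from scipy.spatial.transform import Rotation as Ro
def won(p,pose,z):
    c=ctrl.calibration("wrist");K=c["K"];H=c["hand_eye"]
    u=np.array([p[0]-K[0,2],p[1]-K[1,2]])/K[0,0];t=np.linalg.norm(u)
    d=np.r_[np.sin(t)*u/t,np.cos(t)]
    T=np.eye(4);T[:3,:3]=Ro.from_euler("xyz",pose[3:],degrees=True).as_matrix();T[:3,3]=pose[:3]
    T=T@H;d=T[:3,:3]@d;o=T[:3,3];return o+d*(z-o[2])/d[2]
def man(P,o,yaw):
    y=np.radians(yaw);R=np.array([[np.cos(y),-np.sin(y)],[np.sin(y),np.cos(y)]]);return ((np.asarray(P)[:2]-o)@R*1000).round(1)
E
python3 - <<'E'
from h import *
p=np.load("p1.npy")
Q={"FR":((404.5,169.5),.036),"RR":((404.5,64),.036),"pFL":((212,181),.039),"pRL":((207,73),.039),"pRR":((350,67),.055),"pFR":((349,180),.055),"hr":((287,170),.05),"hs":((286,77),.05),"knob":((389,140),.067),"pivot":((388,99),.048),"photo":((279,18),0.02),"pen":((188,147),.007)}
W={k:won(a,p,z) for k,(a,z) in Q.items()}
e=W["RR"]-W["FR"];yw=np.degrees(np.arctan2(e[1],e[0]));print("yaw",yw,np.linalg.norm(e[:2]))
y=np.radians(yw);R=np.array([[np.cos(y),-np.sin(y)],[np.sin(y),np.cos(y)]])
o=(W["RR"]+W["FR"])[:2]/2-R@[.0055,-.112];print(o)
for k in W:print(k,W[k].round(4),man(W[k],o,yw),man(W[k],np.array([.4605,-.2396]),-8.25))
E
```

```text
yaw -6.119403148788266 0.11314416823728662
[ 0.45950892 -0.23900887]
FR [ 0.3968 -0.3449  0.036 ] [ -51.1 -112. ] [ -47.9 -113.4]
RR [ 0.5093 -0.357   0.036 ] [  62.1 -112. ] [  65.1 -109.2]
pFL [ 0.4137 -0.1408  0.039 ] [-56.   92.7] [-60.5  91. ]
pRL [ 0.524  -0.1549  0.039 ] [55.2 90.5] [50.7 92.9]
pRR [ 0.5073 -0.2928  0.055 ] [ 53.2 -48.4] [ 53.9 -45.9]
pFR [ 0.3977 -0.2784  0.055 ] [-57.3 -45.7] [-56.6 -47.4]
hr [ 0.4151 -0.2191  0.05  ] [-46.3  15.1] [-47.8  13.8]
hs [ 0.505  -0.2312  0.05  ] [44.4 12.6] [42.9 14.7]
knob [ 0.4341 -0.3192  0.067 ] [-16.7 -82.4] [-14.7 -82.6]
pivot [ 0.4731 -0.3291  0.048 ] [ 23.1 -88.1] [ 25.3 -86.7]
photo [ 0.5741 -0.2348  0.02  ] [113.5  16.4] [111.7  21. ]
pen [ 0.4513 -0.113   0.007 ] [-21.6 124.5] [-27.2 124. ]
```

Emit:
apply_moves --targets '[{"travel": [-12,1,0],"roll": -1,"jaw": 40},{"travel": [0,0,35],"roll": 0,"jaw": 40},{"travel": [0,0,35],"roll": 0,"jaw": 40},{"travel": [0,0,35],"roll": 0,"jaw": 40},{"travel": [0,0,35],"roll": 0,"jaw": 40},{"travel": [0,0,19],"roll": 0,"jaw": 40},{"travel": [0,0,10],"roll": 0,"jaw": 40},{"travel": [0,0,0],"roll": 0,"jaw": 40},{"travel": [0,0,0],"roll": 0,"jaw": 40}]'

```text
clock: 3.1
tool_pos: [0.3803, -0.2045, 0.0604]
orientation: [180.0, -0.1, -7.4]
force: [0.4, 0.1, 0.7]
opening: 0.0402
gripper_force: 0.0
```

Emit:
apply_moves --targets '[{"travel": [5,0,0],"roll": 0,"jaw": 40},{"travel": [5,0,0],"roll": 0,"jaw": 40},{"travel": [2,0,0],"roll": 0,"jaw": 40},{"travel": [1,0,0],"roll": 0,"jaw": 40},{"travel": [1,0,0],"roll": 0,"jaw": 40},{"travel": [1,0,0],"roll": 0,"jaw": 40},{"travel": [1,0,0],"roll": 0,"jaw": 40},{"travel": [1,0,0],"roll": 0,"jaw": 40},{"travel": [1,0,0],"roll": 0,"jaw": 40}]'

```text
clock: 4.0
tool_pos: [0.3969, -0.2071, 0.0594]
orientation: [-180.0, 0.1, -7.5]
force: [-1.6, -0.8, 1.3]
opening: 0.04
gripper_force: 0.9
```

Emit:
apply_moves --targets '[{"travel": [1,0,0],"roll": 0,"jaw": 40},{"travel": [1,0,0],"roll": 0,"jaw": 40},{"travel": [0,0,0],"roll": 0,"jaw": 40}]'

```text
clock: 4.3
tool_pos: [0.3979, -0.2073, 0.0592]
orientation: [180.0, 0.2, -7.5]
force: [-5.2, 1.4, 4.3]
opening: 0.0401
gripper_force: 2.8
```

Emit:
apply_moves --targets '[{"travel": [1,0,0],"roll": 0,"jaw": 40},{"travel": [0,0,0],"roll": 0,"jaw": 40}]'

```text
clock: 4.5
tool_pos: [0.398, -0.2074, 0.0591]
orientation: [180.0, 0.3, -7.5]
force: [-7.9, 1.8, 6.3]
opening: 0.0402
gripper_force: 3.9
```

Emit:
apply_moves --targets '[{"travel": [1,0,0],"roll": 0,"jaw": 40},{"travel": [0,0,0],"roll": 0,"jaw": 40}]'

```text
clock: 4.7
tool_pos: [0.3981, -0.2074, 0.0589]
orientation: [180.0, 0.3, -7.6]
force: [-9.6, 3.4, 7.0]
opening: 0.04
gripper_force: 5.1
```

Force is rising with no motion, so the plate is against the rail. I'll back off, rise, turn 90° and look again.

Emit:
apply_moves --targets '[{"travel": [-8,0,0],"roll": 0,"jaw": 40},{"travel": [-10,0,0],"roll": 0,"jaw": 40},{"travel": [0,0,-35],"roll": 0,"jaw": 40},{"travel": [0,0,-40],"roll": 0,"jaw": 40},{"travel": [0,0,-40],"roll": 0,"jaw": 40},{"travel": [0,0,-35],"roll": 8,"jaw": 40},{"travel": [0,0,0],"roll": 8.5,"jaw": 40},{"travel": [0,0,0],"roll": 8.5,"jaw": 40},{"travel": [0,0,0],"roll": 8.5,"jaw": 40},{"travel": [0,0,0],"roll": 8.5,"jaw": 40}]'

```text
clock: 5.7
tool_pos: [0.3836, -0.2052, 0.2098]
orientation: [-179.9, -0.1, -49.9]
force: [-1.0, 0.0, -0.2]
opening: 0.0399
gripper_force: 0.0
```

Emit:
apply_moves --targets '[{"travel": [0,0,0],"roll": 8,"jaw": 50},{"travel": [0,0,0],"roll": 8,"jaw": 50},{"travel": [0,0,0],"roll": 8,"jaw": 50},{"travel": [0,0,0],"roll": 8,"jaw": 50},{"travel": [0,0,0],"roll": 8,"jaw": 50},{"travel": [0,0,0],"roll": 8,"jaw": 50},{"travel": [-35,35,0],"roll": 0,"jaw": 50},{"travel": [-35,35,0],"roll": 0,"jaw": 50},{"travel": [-20,20,0],"roll": 0,"jaw": 50},{"travel": [0,0,0],"roll": 0,"jaw": 50}]'

```text
clock: 6.7
tool_pos: [0.3043, -0.1027, 0.2097]
orientation: [-179.8, 0.1, -97.3]
force: [1.3, 0.7, -0.2]
opening: 0.0501
gripper_force: 0.0
```

```bash
python3 - <<'E'
from h import *
o=ctrl.get_obs();print(o["tool_pos"],o["orientation"],o["joint_pos"])
np.save("p2.npy",np.r_[o["tool_pos"],o["orientation"]])
cv2.imwrite("pics/w2.png",ctrl.snapshot("wrist")[:,:,::-1])
E
```

```text
[ 0.30433646 -0.10269868  0.20970057] [-1.79826348e+02  1.22275840e-01 -9.73053071e+01] [ 1.79680280e+01 -1.48798735e+01 -4.24214274e+01 -4.11680723e-02
 -6.22492182e+01 -2.52544180e+01]
```

View pics/w2.png

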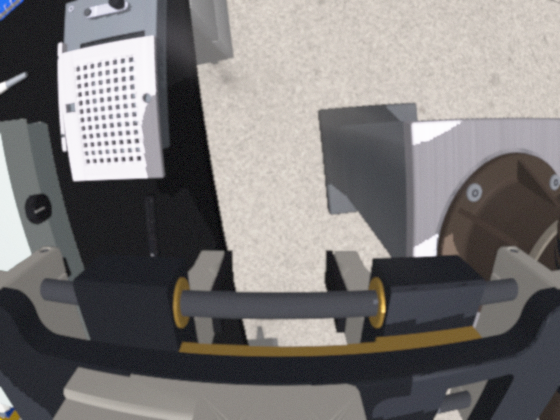

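The wrist view now shows the plate lying straight against the rail, with plate corners at about (60,50), (153,37), (163,178) and (74,181). The photometer's front edge runs from (45,125) to (78,265), and the pen is at (150,200-255). The tool's y axis points to manifold -x, so I'll check the photometer's clearance and go back the other way.

```bash
python3 - <<'E'
from h import *
p=np.load("p2.npy");o=np.array([.46,-.2393])
for n,q,z in(("ph1",(45,125),.0),("ph2",(78,265),0),("ph2",(78,265),.05),("pFL",(163,178),.039),("pRL",(74,181),.039),("hr",(146,98),.05),("pen",(150,197),.007)):
    W=won(q,p,z);print(n,W.round(4),man(W,o,-7.3))
E
```

```text
ph1 [ 0.5885 -0.2265  0.    ] [125.8  29. ]
ph2 [ 0.5934 -0.033   0.    ] [106.1 221.6]
ph2 [ 0.5499 -0.0546  0.05  ] [ 65.7 194.6]
pFL [ 0.4174 -0.1368  0.039 ] [-55.3  96.3]
pRL [ 0.5282 -0.151   0.039 ] [56.4 96.2]
hr [ 0.4162 -0.2177  0.05  ] [-46.2  15.9]
pen [ 0.4512 -0.1128  0.007 ] [-24.8 124.3]
```

Emit:
apply_moves --targets '[{"travel": [0,-35,0],"roll": 0,"jaw": 50},{"travel": [0,-35,0],"roll": 0,"jaw": 50},{"travel": [0,-35,0],"roll": 0,"jaw": 50},{"travel": [0,-35,0],"roll": 0,"jaw": 50},{"travel": [-2,-17,0],"roll": 0,"jaw": 50},{"travel": [0,0,0],"roll": 0,"jaw": 50}]'

```text
clock: 7.35
tool_pos: [0.4645, -0.1239, 0.2085]
orientation: [180.0, -0.0, -97.6]
force: [-0.6, -0.3, -0.4]
opening: 0.0498
gripper_force: 0.0
```

Emit:
apply_moves --targets '[{"travel": [0,0,35],"roll": 0,"jaw": 50},{"travel": [0,0,35],"roll": 0,"jaw": 50},{"travel": [0,0,35],"roll": 0,"jaw": 50},{"travel": [0,0,30],"roll": 0,"jaw": 50},{"travel": [0,0,15],"roll": 0,"jaw": 50},{"travel": [0,0,7],"roll": 0,"jaw": 50},{"travel": [0,0,0],"roll": 0,"jaw": 50}]'

```text
clock: 8.05
tool_pos: [0.4615, -0.1233, 0.0519]
orientation: [179.9, -0.0, -97.5]
force: [-0.5, 0.6, 0.8]
opening: 0.05
gripper_force: 0.0
```

Emit:
apply_moves --targets '[{"travel": [3,0,0],"roll": 0,"jaw": 50},{"travel": [3,0,0],"roll": 0,"jaw": 50},{"travel": [2,0,0],"roll": 0,"jaw": 50},{"travel": [2,0,0],"roll": 0,"jaw": 50},{"travel": [2,0,0],"roll": 0,"jaw": 50},{"travel": [2,0,0],"roll": 0,"jaw": 50},{"travel": [2,0,0],"roll": 0,"jaw": 50}]'

```text
clock: 8.75
tool_pos: [0.4604, -0.1386, 0.0529]
orientation: [-179.9, 0.0, -97.5]
force: [0.5, 2.4, 2.2]
opening: 0.0501
gripper_force: 1.6
```

Emit:
apply_moves --targets '[{"travel": [2,0,0],"roll": 0,"jaw": 50},{"travel": [2,0,0],"roll": 0,"jaw": 50},{"travel": [2,0,0],"roll": 0,"jaw": 50},{"travel": [2,0,0],"roll": 0,"jaw": 50},{"travel": [2,0,0],"roll": 0,"jaw": 50}]'

```text
clock: 9.25
tool_pos: [0.4585, -0.1487, 0.0525]
orientation: [180.0, -0.0, -97.5]
force: [0.7, 2.8, 1.5]
opening: 0.0502
gripper_force: 1.6
```

Emit:
apply_moves --targets '[{"travel": [1,0,0],"roll": 0,"jaw": 50},{"travel": [1,0,0],"roll": 0,"jaw": 50},{"travel": [1,0,0],"roll": 0,"jaw": 50}]'

```text
clock: 9.55
tool_pos: [0.458, -0.1517, 0.0525]
orientation: [180.0, -0.0, -97.5]
force: [-0.5, 2.2, 0.7]
opening: 0.0497
gripper_force: 0.8
```

Emit:
apply_moves --targets '[{"travel": [1,0,0],"roll": 0,"jaw": 50},{"travel": [1,0,0],"roll": 0,"jaw": 50}]'

```text
clock: 9.75
tool_pos: [0.4574, -0.1538, 0.0523]
orientation: [179.9, -0.0, -97.5]
force: [0.2, 1.6, -0.1]
opening: 0.0501
gripper_force: 0.5
```

Emit:
apply_moves --targets '[{"travel": [1,0,0],"roll": 0,"jaw": 50},{"travel": [1,0,0],"roll": 0,"jaw": 50}]'

```text
clock: 9.95
tool_pos: [0.4574, -0.1556, 0.0524]
orientation: [180.0, -0.0, -97.5]
force: [1.0, 0.8, 0.0]
opening: 0.0501
gripper_force: 0.4
```

Emit:
apply_moves --targets '[{"travel": [1,0,0],"roll": 0,"jaw": 50},{"travel": [0,0,0],"roll": 0,"jaw": 50}]'

```text
clock: 10.15
tool_pos: [0.4574, -0.1566, 0.0525]
orientation: [180.0, -0.0, -97.5]
force: [-1.0, 0.8, 0.1]
opening: 0.0502
gripper_force: 0.1
```

```bash
python3 - <<'E'
from h import *
o=ctrl.get_obs();print(o["tool_pos"],o["force"])
np.save("p3.npy",np.r_[o["tool_pos"],o["orientation"]])
w=ctrl.snapshot("wrist")[:,:,::-1];s=ctrl.snapshot("scene")[:,:,::-1]
a=cv2.resize(w[0:260,130:430],(430,373));b=cv2.resize(s[250:360,250:380],(370,313),interpolation=cv2.INTER_CUBIC)
c=np.zeros((373,800,3),np.uint8);c[:,:430]=a;c[:313,430:]=b
cv2.imwrite("pics/w3.png",c)
E
```

```text
[ 0.45741728 -0.15663792  0.05251012] [-1.0131462   0.81766566  0.12539007]
```

View pics/w3.png

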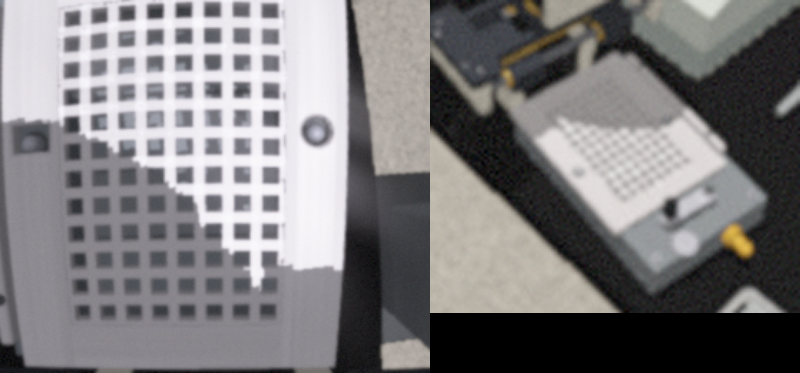

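Both holes now show a pin top, the round hole at crop (316,130) and the slot at (32,140). Next I'll check the height of the plate's right edge.

```bash
python3 - <<'E'
from h import *
o=np.array([.46,-.2393])
f=lambda x,y:(250+(x-430)*130/370,250+y*110/313)
p=np.load("p3.npy")
for z in(.042,.055):
    for n,q in(("RR",f(733,148)),("FR",f(618,230))):print(z,n,man(onz("scene",q,z),o,-7.3))
g=lambda x,y:(130+x*300/430,y*260/373)
for n,q,z in(("hr",g(316,130),.042),("pinF",g(317,130),.044),("pinR",g(34,137),.044),("hsL",g(16,143),.042),("hsR",g(48,143),.042),("REAR-L",g(22,366),.042),("FRONT-L",g(333,366),.042)):print(n,man(won(q,p,z),o,-7.3))
E
```

```text
0.042 RR [ 70.7 -63.5]
0.042 FR [-53.3 -70.8]
0.055 RR [ 62.7 -69.6]
0.055 FR [-59.3 -76.8]
hr [-45.8  -9.7]
pinF [-45.6  -9.6]
pinR [43.5 -9.4]
hsL [50.9 -8.2]
hsR [39.4 -7.1]
REAR-L [56.9 70.8]
FRONT-L [-55.8  70.2]
```

The edge and hole positions match the seated plate: front -56, left 70, and the holes over the pins. I'll retract, close the jaw, and turn to push the knob diagonally.

Emit:
apply_moves --targets '[{"travel": [-5,0,0],"roll": 0,"jaw": 50},{"travel": [-8,0,0],"roll": 0,"jaw": 50},{"travel": [0,0,-35],"roll": 0,"jaw": 50},{"travel": [0,0,-40],"roll": 0,"jaw": 50},{"travel": [0,0,-40],"roll": 0,"jaw": 0},{"travel": [0,0,-35],"roll": -8.5,"jaw": 0},{"travel": [0,0,0],"roll": -8.5,"jaw": 0},{"travel": [0,0,0],"roll": -8.5,"jaw": 0},{"travel": [0,0,0],"roll": -8.5,"jaw": 0},{"travel": [0,0,0],"roll": -8.5,"jaw": 0}]'

```text
clock: 11.25
tool_pos: [0.4592, -0.143, 0.2027]
orientation: [-180.0, -0.0, -54.6]
force: [0.0, -0.2, 0.6]
opening: 0.0073
gripper_force: 0.0
```

Emit:
apply_moves --targets '[{"travel": [0,0,0],"roll": -8.5,"jaw": 0},{"travel": [0,0,0],"roll": -8.5,"jaw": 0},{"travel": [0,0,0],"roll": -8.5,"jaw": 0},{"travel": [0,0,0],"roll": -8.5,"jaw": 0},{"travel": [0,0,0],"roll": -8.5,"jaw": 0},{"travel": [0,0,0],"roll": -8.5,"jaw": 0},{"travel": [0,0,0],"roll": -8.5,"jaw": 0},{"travel": [0,0,0],"roll": -8.5,"jaw": 0},{"travel": [0,0,0],"roll": -8.5,"jaw": 0},{"travel": [0,0,0],"roll": -8.5,"jaw": 0}]'

```text
clock: 12.25
tool_pos: [0.4592, -0.143, 0.2025]
orientation: [-180.0, -0.0, 30.4]
force: [-0.2, -0.3, 0.8]
opening: 0.0006
gripper_force: 0.0
```

Emit:
apply_moves --targets '[{"travel": [0,0,0],"roll": -7.5,"jaw": 0},{"travel": [-38,29,0],"roll": 0,"jaw": 0},{"travel": [-38,29,0],"roll": 0,"jaw": 0},{"travel": [-38,29,0],"roll": 0,"jaw": 0},{"travel": [-38,29,0],"roll": 0,"jaw": 0},{"travel": [0,0,0],"roll": 0,"jaw": 0},{"travel": [0,0,0],"roll": 0,"jaw": 0}]'

```text
clock: 12.95
tool_pos: [0.4087, -0.3287, 0.2022]
orientation: [-180.0, 0.0, 37.3]
force: [-0.2, 0.2, -0.6]
opening: 0.0007
gripper_force: 0.0
```

```bash
python3 - <<'E'
from h import *
o=ctrl.get_obs();print(o["tool_pos"],o["orientation"],o["joint_pos"])
np.save("p4.npy",np.r_[o["tool_pos"],o["orientation"]])
cv2.imwrite("pics/w4.png",ctrl.snapshot("wrist")[:,:,::-1])
E
```

```text
[ 0.40871397 -0.3287003   0.20218015] [-1.79960657e+02  1.73646077e-02  3.73377479e+01] [-1.73636375e+01  8.52086453e+00 -2.20099843e+01 -9.93529826e-03
 -5.95112950e+01  1.44706423e+02]
```

View pics/w4.png

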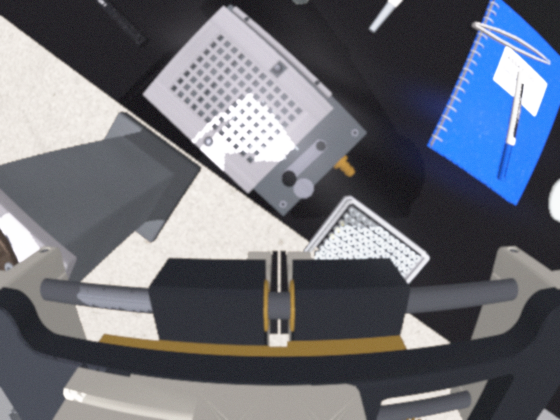

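The plate looks flat, with pins in both holes. The knob is at (291,177), and a light disc sits on the deck at (303,188). I'll check its height from two views before descending.

```bash
python3 - <<'E'
from h import *
o=np.array([.46,-.2393]);p=np.load("p4.npy");p1=np.load("p1.npy")
for z in (.036,.045,.055):
    print(z,"disc",man(won((303,188),p,z),o,-7.3),man(won((402,139),p1,z),o,-7.3),man(onz("scene",(250+404/4.5,250+342/4),z),o,-7.3))
for z in(.048,.067):print("knob",man(won((291,177),p,z),o,-7.3))
for n,q,z in(("pivot",(321,146),.048),("cornerFR",(286,214),.036),("RR",(366,131),.036),("pFR",(250,193),.042),("hr",(208,142),.042),("hs",(278,68),.042)):print(n,man(won(q,p,z),o,-7.3))
print("tcp",man(p,o,-7.3))
E
```

```text
0.036 disc [ -16.3 -104.6] [ -16.4 -108.3] [ -15.4 -106. ]
0.045 disc [ -15.3 -102.7] [ -15.7 -104.7] [ -19.9 -109.7]
0.055 disc [ -14.2 -100.5] [ -15.  -100.8] [ -25.  -113.9]
knob [-15.5 -86.9]
knob [-13.3 -83.7]
pivot [ 23.6 -85.8]
cornerFR [ -46.1 -111.5]
RR [  65.  -107.3]
pFR [-54.  -71.3]
hr [-46.1  -9.9]
hs [46.7 -8.9]
tcp [-39.5 -95.2]
```

Emit:
apply_moves --targets '[{"travel": [0,4,35],"roll": 0,"jaw": 0},{"travel": [0,0,35],"roll": 0,"jaw": 0},{"travel": [0,0,35],"roll": 0,"jaw": 0},{"travel": [0,0,16],"roll": 0,"jaw": 0},{"travel": [0,0,7],"roll": 0,"jaw": 0},{"travel": [0,0,0],"roll": 0,"jaw": 0}]'

```text
clock: 13.6
tool_pos: [0.412, -0.3302, 0.0742]
orientation: [-179.9, 0.0, 37.6]
force: [0.6, 0.1, 0.4]
opening: 0.0003
gripper_force: 0.0
```

Emit:
apply_moves --targets '[{"travel": [4,0,0],"roll": 0,"jaw": 0},{"travel": [3,0,0],"roll": 0,"jaw": 0},{"travel": [3,0,0],"roll": 0,"jaw": 0},{"travel": [3,0,0],"roll": 0,"jaw": 0},{"travel": [3,0,0],"roll": 0,"jaw": 0},{"travel": [3,0,0],"roll": 0,"jaw": 0}]'

```text
clock: 14.2
tool_pos: [0.4251, -0.3191, 0.0743]
orientation: [-179.8, 0.1, 37.5]
force: [-7.4, 2.6, 2.0]
opening: 0.0006
gripper_force: 3.4
```

The contact force points sideways, so the knob is at the right corner of the fingers. I'll back off and shift right before pushing.

Emit:
apply_moves --targets '[{"travel": [-5,0,0],"roll": 0,"jaw": 0},{"travel": [-6,0,0],"roll": 0,"jaw": 0},{"travel": [0,6,0],"roll": 0,"jaw": 0},{"travel": [0,6,0],"roll": 0,"jaw": 0},{"travel": [3,0,0],"roll": 0,"jaw": 0},{"travel": [3,0,0],"roll": 0,"jaw": 0},{"travel": [0,0,0],"roll": 0,"jaw": 0}]'

```text
clock: 14.9
tool_pos: [0.4305, -0.3322, 0.0745]
orientation: [180.0, -0.0, 37.5]
force: [-0.2, -0.5, 0.1]
opening: 0.0005
gripper_force: 0.0
```

Emit:
apply_moves --targets '[{"travel": [3,0,0],"roll": 0,"jaw": 0},{"travel": [3,0,0],"roll": 0,"jaw": 0},{"travel": [2,0,0],"roll": 0,"jaw": 0},{"travel": [2,0,0],"roll": 0,"jaw": 0}]'

```text
clock: 15.3
tool_pos: [0.438, -0.326, 0.0745]
orientation: [-180.0, 0.0, 37.5]
force: [-1.4, -1.2, -0.1]
opening: 0.0006
gripper_force: 0.6
```

Emit:
apply_moves --targets '[{"travel": [-6,0,0],"roll": 0,"jaw": 0},{"travel": [0,-5,0],"roll": 0,"jaw": 0},{"travel": [0,-5,0],"roll": 0,"jaw": 0},{"travel": [4,0,0],"roll": 0,"jaw": 0},{"travel": [2,0,0],"roll": 0,"jaw": 0},{"travel": [1,0,0],"roll": 0,"jaw": 0}]'

```text
clock: 15.9
tool_pos: [0.4329, -0.3175, 0.0746]
orientation: [-180.0, 0.0, 37.5]
force: [-1.3, 0.6, -0.0]
opening: 0.0002
gripper_force: 0.5
```

Emit:
apply_moves --targets '[{"travel": [3,-0.5,0],"roll": 0,"jaw": 0},{"travel": [3,-0.3,0],"roll": 0,"jaw": 0},{"travel": [3,0,0],"roll": 0,"jaw": 0}]'

```text
clock: 16.2
tool_pos: [0.4394, -0.3114, 0.0744]
orientation: [-180.0, 0.0, 37.5]
force: [-0.8, -0.2, -0.3]
opening: 0.0005
gripper_force: 0.5
```

Emit:
apply_moves --targets '[{"travel": [3,0,0],"roll": 0,"jaw": 0},{"travel": [3,0.4,0],"roll": 0,"jaw": 0},{"travel": [3,0.6,0],"roll": 0,"jaw": 0}]'

```text
clock: 16.5
tool_pos: [0.4474, -0.3068, 0.0746]
orientation: [180.0, -0.0, 37.5]
force: [0.2, 0.1, 0.6]
opening: 0.0005
gripper_force: 0.4
```

Emit:
apply_moves --targets '[{"travel": [2.9,0.8,0],"roll": 0,"jaw": 0},{"travel": [2.8,1,0],"roll": 0,"jaw": 0},{"travel": [2.7,1.2,0],"roll": 0,"jaw": 0}]'

```text
clock: 16.8
tool_pos: [0.4559, -0.3041, 0.0746]
orientation: [180.0, -0.0, 37.5]
force: [-0.4, 0.2, -0.3]
opening: 0.0007
gripper_force: 0.4
```

Emit:
apply_moves --targets '[{"travel": [2.6,1.4,0],"roll": 0,"jaw": 0},{"travel": [2.5,1.6,0],"roll": 0,"jaw": 0},{"travel": [2.4,1.8,0],"roll": 0,"jaw": 0}]'

```text
clock: 17.1
tool_pos: [0.4648, -0.3035, 0.0746]
orientation: [180.0, -0.0, 37.5]
force: [-0.1, 1.2, 0.4]
opening: 0.0004
gripper_force: 0.4
```

Emit:
apply_moves --targets '[{"travel": [1.5,1.3,0],"roll": 0,"jaw": 0},{"travel": [1,1,0],"roll": 0,"jaw": 0}]'

```text
clock: 17.3
tool_pos: [0.4681, -0.3038, 0.0746]
orientation: [180.0, -0.0, 37.5]
force: [-0.7, 0.2, -0.1]
opening: 0.0004
gripper_force: 0.3
```

Emit:
apply_moves --targets '[{"travel": [0.7,0.7,0],"roll": 0,"jaw": 0},{"travel": [0.7,0.7,0],"roll": 0,"jaw": 0}]'

```text
clock: 17.5
tool_pos: [0.4688, -0.3039, 0.0743]
orientation: [-179.9, 0.1, 37.5]
force: [-5.4, -0.7, 2.4]
opening: 0.0002
gripper_force: 2.3
```

Emit:
apply_moves --targets '[{"travel": [0.7,0.7,0],"roll": 0,"jaw": 0},{"travel": [0.7,0.7,0],"roll": 0,"jaw": 0}]'

```text
clock: 17.7
tool_pos: [0.4693, -0.3041, 0.074]
orientation: [-179.8, 0.2, 37.5]
force: [-9.8, -0.8, 2.9]
opening: 0.0004
gripper_force: 4.0
```

The clip is at its hard stop. I'll retreat and look.

Emit:
apply_moves --targets '[{"travel": [-3,-2,0],"roll": 0,"jaw": 0},{"travel": [-8,-4,0],"roll": 0,"jaw": 0},{"travel": [-15,0,0],"roll": 0,"jaw": 0},{"travel": [-15,0,-20],"roll": 0,"jaw": 0},{"travel": [-15,0,-35],"roll": 0,"jaw": 0},{"travel": [0,0,-35],"roll": 0,"jaw": 0},{"travel": [0,0,-35],"roll": 0,"jaw": 0},{"travel": [0,0,0],"roll": 0,"jaw": 0}]'

```text
clock: 18.5
tool_pos: [0.4255, -0.3355, 0.205]
orientation: [179.5, -0.2, 37.5]
force: [0.6, -0.0, 0.1]
opening: 0.0003
gripper_force: 0.0
```

```bash
python3 - <<'E'
from h import *
o=ctrl.get_obs();print(o["tool_pos"],o["orientation"],o["force"])
np.save("p5.npy",np.r_[o["tool_pos"],o["orientation"]])
w=ctrl.snapshot("wrist")[:,:,::-1]
cv2.imwrite("pics/w5.png",cv2.resize(w[0:260,90:450],(792,572)))
E
```

```text
[ 0.42554157 -0.33554659  0.20501991] [179.50458895  -0.248261    37.50846049] [ 0.62163977 -0.02758533  0.07759709]
```

View pics/w5.png

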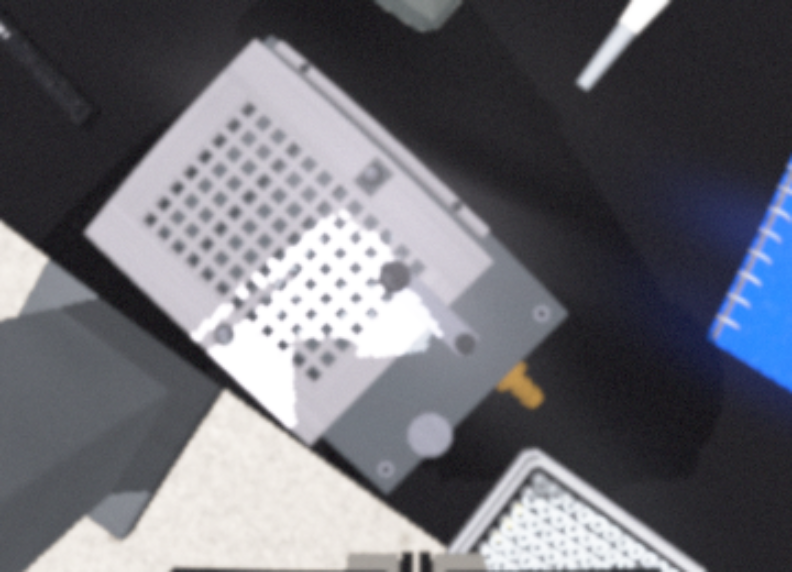

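The clip runs from the pivot at (465,344) to the knob at (395,276), parallel to the rail and over the plate's right edge. The plate lies flat with pins in both holes, and the bystanders look untouched. I'm handing in.

```bash
python3 -c "
from plant import ctrl
print(ctrl.close_job())"
```

```text
the job is handed in; nothing more can be done
None
```

The plate is seated flat on both pins, the swing clip is at its stop over the plate's right edge, and I handed the job in at about 18.5 s of the 61 s limit; no verdict was returned.

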